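# Release the clamped wood offcut

## Task

Two rocker clamps stand on the bench, one holding a bare wooden offcut, the other a black sanding block whose glue is still drying. Release the wooden offcut: press the red paddle of its clamp down from above, all the way, so that the jaw at the other end tips up and stays up. Leave the offcut lying where it is and the other clamp shut, and let go.

Things in the scene. Friction and masses are not known exactly. Their poses are not given: they have to be found in the camera images.
- offcut_clamp_paddle (a point): top centre of the red paddle (36 long x 30 wide x 10 mm, black ribs, 83 mm above the bench when shut) at the robot's end of the steel rocker arm of the clamp holding the light wooden offcut. Pivot pin 90 mm from it along its x, 75 mm above the bench. Axes tilt with the arm: x from paddle to jaw, y across, z out of the top. The other clamp has the same build and red paddle.
- offcut_clamp_arm (a joint): tilt of that clamp's rocker arm, rad: 0 to 0.03 at the start (shut, level), growing as the paddle goes down, 0.35 at the stop (fully open: paddle 31 mm lower, jaw 21 mm higher). Stiff by friction: about 3.5 N at the paddle moves it; no spring, it stays where left. The clamp's plywood board, 204 x 110 x 15 mm, is fixed to the bench.
- glue_clamp_arm (a joint): the same for the other clamp, which holds the black sanding block (64 x 112 x 36 mm); near 0, shut, and to stay so.
- offcut_center (a point): centre of the bare light softwood offcut, 38 x 120 x 38 mm, lying loose on the plywood board under the jaw (a spindle with a rubber pad, 62 mm beyond the pivot pin from the paddle); its y runs along its length, across the arm; z up.

How it is judged (in metres and radians):
On the way:
1. the paddle of the offcut's clamp is pressed down with the gripper over it (value of joint offcut_clamp_arm above 0.2 rad and horizontal distance between the grasp point and offcut_clamp_paddle below 0.035 m).
At the end, for the whole second after the job is handed in: The rocker arm of the offcut's clamp stays tipped up at more than 0.27 rad of its 0.35; the other clamp's arm is below 0.1 rad; the offcut lies flat (within 10 degrees) within 20 mm of where it was (value of joint offcut_clamp_arm above 0.27 rad and value of joint glue_clamp_arm below 0.1 rad and distance of offcut_center from where it was at the start of the episode below 0.02 m and angle between offcut_center's own z axis and vertical below 0.17 rad); the robot touches nothing.
It fails at once if the clamp on the glued sanding block is opened (value of joint glue_clamp_arm above 0.15 rad).
It also fails if it takes over 26 s, if anything falls off the work surface, if the arm or the gripper's body presses on something with over 40 N, if the wrist force passes 120 N, or if a joint passes its speed limit or range.

## Robot

A 6-joint arm with a two-finger parallel gripper is mounted at the origin on a cart in front of the work surface, level with it; the furniture and walls round the work are solid. World frame = base frame: x ahead of the robot, y to its left, z up, the work surface at z = 0. Lengths are in mm, angles in rad, forces in N, time in s.
With the tool pointing down it reaches from about 350 to 875 mm from the base axis. Payload 4.2 kg.
Tool frame: the origin (TCP) lies on the mounting face of the last link; the fingertips stand 173 mm ahead of it and the grasp point (between the pads) lies grip_point_offset ahead of it (grip_point_offset is the distance from the TCP to the grasp point, in mm); z points along the fingers, y is the line along which they close (so a half turn about z gives the same grasp; the last joint's range is limited). The gripper opens to 85 mm and grips with 20 to 120 N. Pads are 22 mm wide; open, the fingers measure 114 mm over their backs; the gripper's body (76 mm by 85 mm) begins 54 mm behind the grasp point. The pads swing forward as they close: fully open they stand 13 mm farther back than shut.
Start: joints at [-1.073, 0.385, 0.008, 0, -1.194, -0.259], TCP at [147.853, -607.239, 404.712] pointing down, gripper open.
Joint ranges: [-3.14, 3.14], [-1.21, 2.06], [-1.07, 1.41], [-3.16, 2.05], [-2.99, -0.16], [-3.1, 3.1]. Speed limits (rad/s): [2.79, 2.79, 3.14, 3.14, 3.14, 3.14].

## Interface

Orientations are given as a unit quaternion [x, y, z, w].
In Python, from bench import read_state, get_image, job_done, recognise, place_of, grip_point_offset gives the robot as it stands. The module is installed in compiled form; this text tells all that it offers.
- The arm moves only by the tool carry_out, never from a script. Its arguments are lists of equal length, an entry for each row: "slide": the shift along the tool's x, y, z in m, a list of three; "roll": the turn about the tool's z in degrees; "claw": the finger opening in m, from 0 to 0.0854. A call has 1 to 8 rows; each row is the pose to reach, as a shift and turn from the pose commanded when the call began, along the tool's axes at that moment; what a row does not reach only later rows make up. A row lasts 1/8 s, in which the tool goes at most 62.5 mm and 10.7 degrees, less where a joint would pass 70% of its speed; a pose out of reach is approached as far as the arm can. A call with a gripper value outside its range is refused whole. The fingers move at their own pace and stop on an object; the grip force is fixed at half the most. Time passes only in rows, so rows that repeat a pose let the fingers close. It gives the time, the measured TCP pose, the force, the opening and the grip force at its end, in the units of the state.
- read_state(): the state, without advancing time (a new reading comes with each control period).
- get_image(name): name is "side" or "top" or "wrist"; returns a dict with "img" (480x640x3 uint8, red, green, blue), "z_map" (480x640 float32, mm along the optical axis (not along the pixel's ray), 0 where there is no reading), "mtx" (3x3 intrinsics, pixels), "k1" (the pictures are not rectified: a ray, as slopes to the right and down, at radius r is drawn at 1 + k1 r^2 times it, then the intrinsics apply), "world_from_camera" (4x4, takes a point from camera to world coordinates); the wrist camera has in their place "T_tool_cam" (4x4, takes a point from camera to tool coordinates, whose origin is the TCP and whose axes are the flange's). Camera axes: x right, y up, looking along -z (the intrinsics and any distortion apply to the point x, -y, -z); pixel columns grow to the right and rows downward; lengths in mm; the calibration is good to about 2 mm. A picture is of the moment at which its call begins: read the wrist's pose just before it.
- job_done(): hands the job in; it is judged then, once.
Trained networks look in a picture, given as the dict that the camera call returned (one of the last four; its "shot" number tells which), for a name from the list of things; names that differ only in an ending like _2 or _b are one class to them, and where a whole thing is asked for, a point or a joint stands for the part that bears it (a point fixed in the world has none). Each returns a list of dicts, best first, with "conf" (0 to 1); they miss things now and then, are a little off and sometimes report something else, mostly with a low value. They report only what shows in the picture. A call takes as long as a camera call.
- recognise(picture, thing): "at" ([column, row] in pixels, amid what is visible of it).
- place_of(picture, thing): "at" ([column, row] in pixels: a listed point, or the origin of a listed thing).
The state is a dict: "clock": time; "joints": joint angles; "joint_vel": joint speeds; "joint_efforts": joint torques, N m; "position": TCP position; "ee_rot": TCP orientation; "contact_force": force on the tool from outside, world axes, zero at the start; "wrist_torque": the same for the moment, N m; "gripper_width": finger opening in mm; "grasp_force": force on a finger pad.
Only numpy, scipy, OpenCV 4.12 (cv2) and the standard library are available. Lean on these libraries where they do the work, as an engineer would, in place of code of your own. Each camera call takes 0.05 s, during which the arm holds its last target. There are 200 camera calls.

## Working session

There is one attempt and no reset: what is moved stays moved. The work goes in short steps, Python scripts to look and compute and a tool call to move; the robot and the scene stay as the last step left them, time stands still between calls to the robot, and variables do not carry over. Pictures are saved under pics/ and viewed, at most 10 in all, crops included, and the job is handed in when it is done.

Besides the shell and the picture viewer there is one more tool, called after "Emit:" as name(argument=value, ...), one argument or row to a line, values as JSON. carry_out: Moves the arm, as the interface text tells. Its arguments: {"type":"object","properties":{"slide":{"type":"array"},"roll":{"type":"array"},"claw":{"type":"array"}},"required":["slide","roll","claw"]}

```bash
mkdir -p pics; cat > h.py <<'E'
import numpy as np, cv2
from bench import *
def world(p,uv,T=None,zd=None):
    K=np.array(p["mtx"],float);u,v=uv
    d=np.array([(u-K[0,2])/K[0,0],(v-K[1,2])/K[1,1]]);s=d.copy()
    for _ in range(20): s=d/(1+p["k1"]*(s@s))
    if zd is None:
        z=p["z_map"][int(v)-2:int(v)+3,int(u)-2:int(u)+3]; z=np.median(z[z>0])
    else: z=zd
    T=np.array(p["world_from_camera"]) if T is None else T
    return (T@np.array([s[0]*z,-s[1]*z,-z,1]))[:3]
def save(p,n): cv2.imwrite("pics/"+n+".png",p["img"][:,:,::-1])
E
python3 - <<'E'
from h import *
s=read_state();print(s["clock"],s["position"],s["ee_rot"],s["contact_force"],grip_point_offset)
for c in["top","side"]:
    p=get_image(c);save(p,c)
    for f,n in[(place_of,"offcut_clamp_paddle"),(recognise,"offcut_clamp_paddle"),(place_of,"offcut_center"),(recognise,"glue_clamp_arm")]:
        for r in f(p,n)[:3]:
            try:print(c,f.__name__,n,r["conf"],np.round(r["at"]),world(p,r["at"]).round())
            except Exception as e:print(c,n,r,e)
E
```

```text
0.0 [ 147.81683062 -607.05093269  403.62502633] [-1.19034285e-01  9.92889537e-01  1.08197057e-03 -1.87673241e-04] [ 0.16667754  0.38999405 -0.2712078 ] 154.70000000000002
top call offcut_clamp_paddle 0.76 [291. 266.] [504. 278.  81.]
top call offcut_clamp_paddle 0.81 [297. 223.] [575. 269.  80.]
top call offcut_center 0.91 [308. 176.] [653. 252.  89.]
top call offcut_center 0.46 [290. 261.] [512. 280.  80.]
top call glue_clamp_arm 0.64 [428. 251.] [530.  50.  79.]
top call glue_clamp_arm 0.48 [297. 223.] [575. 269.  80.]
side call offcut_clamp_paddle 0.91 [367. 271.] [507. 276.  79.]
side call offcut_clamp_paddle 0.95 [319. 269.] [576. 271.  78.]
side call offcut_center 0.92 [271. 284.] [649. 275.  52.]
side call glue_clamp_arm 0.94 [352. 200.] [537.  56.  80.]
```

View pics/top.png

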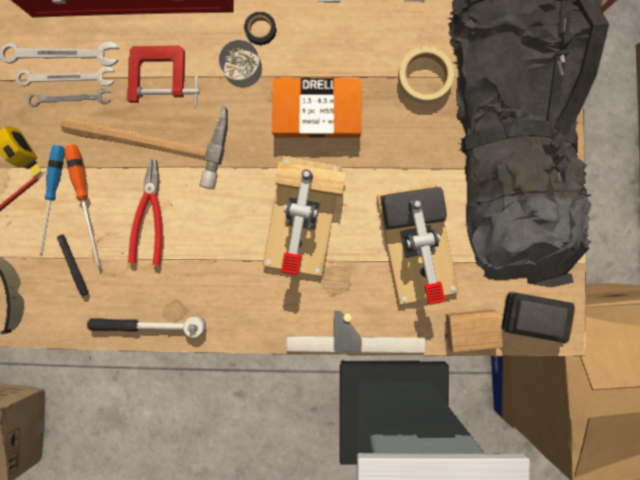

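View pics/side.png

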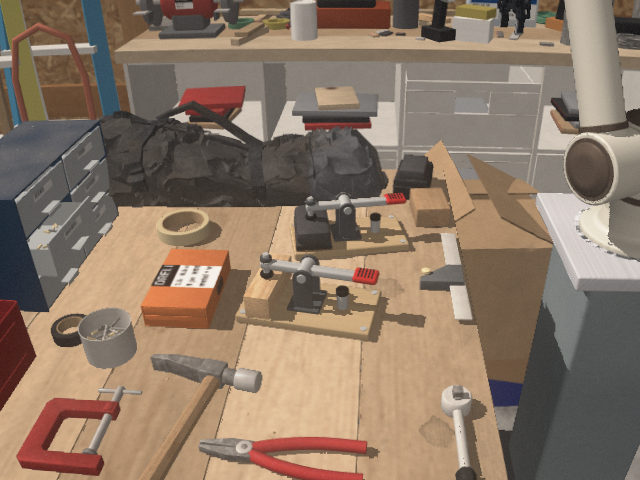

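The offcut's clamp is the left one: its paddle is at top pixel (291,264) and side pixel (367,273), about world (505,277,80). The black block's clamp is on the right, with its paddle at about (433,292). I'll close the gripper and move over, swinging outward on the way.

Emit:
carry_out(
  slide=[
    [-0.37, 0.33, 0],
    [-0.37, 0.33, 0],
    [-0.37, 0.33, 0],
    [-0.37, 0.33, 0],
    [-0.37, 0.33, 0],
    [-0.37, 0.33, 0],
    [-0.37, 0.33, 0],
    [-0.37, 0.33, 0],
  ],
  roll=[8, 16, 24, 24, 24, 24, 24, 24],
  claw=[0, 0, 0, 0, 0, 0, 0, 0],
)

```text
clock: 1.5
position: [430.1, -197.1, 405.2]
ee_rot: [0.09, 0.996, -0.0, 0.001]
contact_force: [0.5, -1.5, 0.3]
gripper_width: -0.3
grasp_force: 0.0
```

```bash
cat >> h.py <<'E'
from scipy.spatial.transform import Rotation as R
def togo(t):
    s=read_state();r=R.from_quat(s["ee_rot"]);print(s["clock"],s["position"],s["contact_force"],s["gripper_width"])
    print("x,y axes",r.as_matrix()[:,:2].T.round(3).tolist());print("togo",r.inv().apply(np.array(t)-s["position"]).round(1))
E
python3 -c "
from h import *
togo([505,277,310])"
```

```text
1.5 [ 430.0770512  -197.12522631  405.24793772] [ 0.54517258 -1.54902367  0.3447746 ] -0.3219867509885023
x,y axes [[-0.984, 0.178, -0.001], [0.178, 0.984, -0.0]]
togo [ 11.  479.9  95.2]
```

Emit:
carry_out(
  slide=[
    [0.011, 0.48, 0],
    [0.011, 0.48, 0],
    [0.011, 0.48, 0],
    [0.011, 0.48, 0],
    [0.011, 0.48, 0],
    [0.011, 0.48, 0.0],
    [0.011, 0.48, 0.06],
    [0.011, 0.48, 0.06],
  ],
  roll=[0, 0, 0, 0, 0, 0, 0, 0],
  claw=[0, 0, 0, 0, 0, 0, 0, 0],
)

```text
clock: 2.5
position: [504.4, 277.2, 344.4]
ee_rot: [0.09, 0.996, 0.001, 0.001]
contact_force: [1.4, -0.7, 0.3]
gripper_width: -0.0
grasp_force: 0.0
```

```bash
python3 - <<'E'
from h import *
togo([505,277,260])
s=read_state();p=get_image("wrist");save(p,"w1")
T=np.eye(4);T[:3,:3]=R.from_quat(s["ee_rot"]).as_matrix();T[:3,3]=s["position"];T=T@np.array(p["T_tool_cam"])
for f in(place_of,recognise):
  for n in("offcut_clamp_paddle","offcut_center"):
    for r in f(p,n)[:2]: print(n,r["conf"],r["at"],world(p,r["at"],T).round(1))
hsv=cv2.cvtColor(p["img"],cv2.COLOR_RGB2HSV)
m=((hsv[...,0]<8)|(hsv[...,0]>172))&(hsv[...,1]>170)&(hsv[...,2]>90)
n,l,st,c=cv2.connectedComponentsWithStats(m.astype(np.uint8))
for i in range(1,n):
  if st[i,4]>300: print(st[i],c[i],world(p,c[i],T).round(1))
E
```

```text
2.5 [504.38958933 277.21545828 344.40500279] [ 1.44022554 -0.74394048  0.3303924 ] -0.0011570397051599438
x,y axes [[-0.984, 0.178, -0.001], [0.178, 0.984, 0.001]]
togo [-0.6 -0.2 84.4]
offcut_clamp_paddle 0.77 [330.2, 247.0] [507.2 281.3  81.4]
offcut_clamp_paddle 0.8 [325.5, 255.1] [512.7 276.9  81.5]
offcut_clamp_paddle 0.72 [55.6, 334.4] [540.1  57.3  82.4]
offcut_center 0.58 [372.0, 347.9] [645.4 301.2  17.9]
[ 598  162   42  134 2411] [613.05309    236.10908337] [567.6 535.4  14.8]
[  0 220  22  43 544] [  7.79411765 244.81985294] [464.3  53.1  80.4]
[ 315  220   37   47 1304] [332.92177914 242.72392638] [504.4 283.8  81. ]
```

View pics/w1.png

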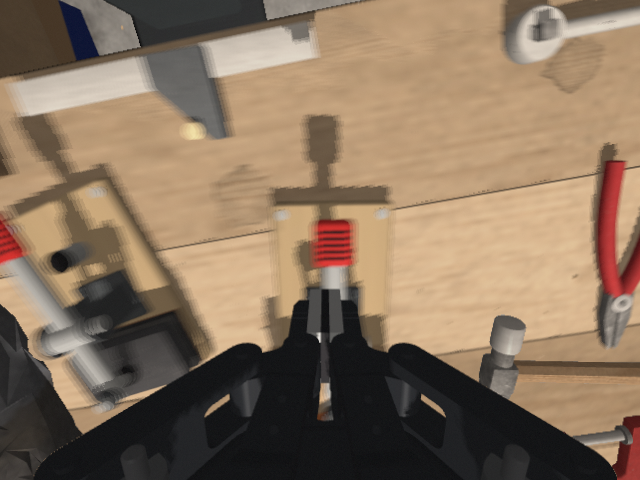

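The wrist view shows the red paddle at pixel (333,243), about (505,282), just ahead of the closed fingertips and roughly 4 mm left of the tool. I'll correct for that and press down.

Emit:
carry_out(
  slide=[
    [0.003, 0.004, 0.04],
    [0.003, 0.004, 0.075],
    [0.003, 0.004, 0.083],
    [0.003, 0.004, 0.088],
    [0.003, 0.004, 0.093],
    [0.003, 0.004, 0.098],
    [0.003, 0.004, 0.103],
    [0.003, 0.004, 0.103],
  ],
  roll=[0, 0, 0, 0, 0, 0, 0, 0],
  claw=[0, 0, 0, 0, 0, 0, 0, 0],
)

```text
clock: 3.75
position: [502.5, 279.8, 241.8]
ee_rot: [0.09, 0.996, 0.0, 0.001]
contact_force: [0.1, -0.5, 1.6]
gripper_width: -0.6
grasp_force: 0.8
```

```bash
python3 - <<'E'
from h import *
togo([505,280,227])
p=get_image("side");cv2.imwrite("pics/s2.png",cv2.resize(p["img"][180:350,220:450,::-1],None,fx=3,fy=3))
E
```

```text
3.75 [502.54097052 279.83335231 241.83175389] [ 0.07167666 -0.45449782  1.58515277] -0.5707052621414397
x,y axes [[-0.984, 0.179, -0.001], [0.179, 0.984, 0.001]]
togo [-2.4  0.6 14.8]
```

View pics/s2.png

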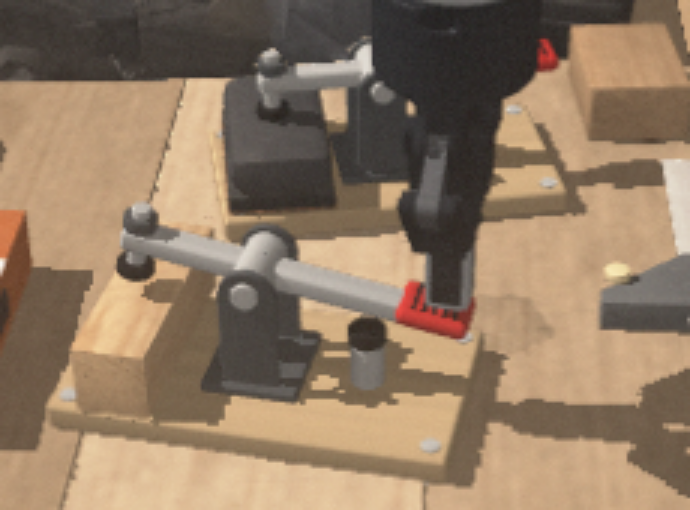

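The fingertips are on the paddle and the jaw is already lifting off the offcut. The arm hasn't reached its stop post yet, so I'll press further.

Emit:
carry_out(
  slide=[
    [-0.003, 0, 0.004],
    [-0.003, 0, 0.007],
    [-0.003, 0, 0.01],
    [-0.003, 0, 0.012],
    [-0.003, 0, 0.014],
    [-0.003, 0, 0.014],
  ],
  roll=[0, 0, 0, 0, 0, 0],
  claw=[0, 0, 0, 0, 0, 0],
)

```text
clock: 4.55
position: [505.3, 279.1, 227.6]
ee_rot: [0.09, 0.996, 0.0, 0.0]
contact_force: [0.4, 0.1, 2.0]
gripper_width: -0.4
grasp_force: 0.8
```

Only 2 N so far, so the stop hasn't been reached. I'll continue in small steps.

Emit:
carry_out(
  slide=[
    [0, 0, 0.002],
    [0, 0, 0.004],
    [0, 0, 0.005],
    [0, 0, 0.005],
  ],
  roll=[0, 0, 0, 0],
  claw=[0, 0, 0, 0],
)

```text
clock: 5.05
position: [505.4, 279.2, 225.3]
ee_rot: [0.089, 0.996, 0.0, 0.001]
contact_force: [-3.4, -2.7, 17.0]
gripper_width: 0.1
grasp_force: 8.1
```

```bash
python3 - <<'E'
from h import *
togo([505,280,227])
p=get_image("side");cv2.imwrite("pics/s3.png",cv2.resize(p["img"][180:350,220:450,::-1],None,fx=3,fy=3))
E
```

```text
5.05 [505.35394953 279.17622188 225.27721876] [-3.3653877  -2.65201002 16.99539868] 0.051175844902228845
x,y axes [[-0.984, 0.178, -0.002], [0.178, 0.984, 0.001]]
togo [ 0.5  0.7 -1.7]
```

View pics/s3.png

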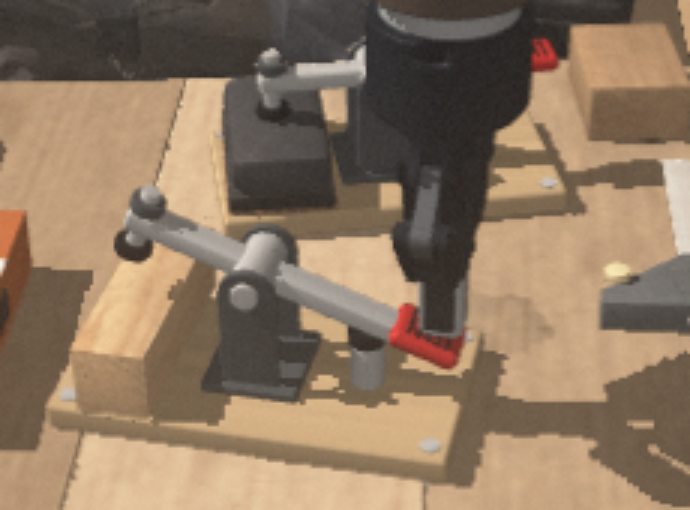

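The arm now rests on its stop at 17 N with the jaw fully up. The offcut hasn't moved. I'll retract straight up.

Emit:
carry_out(
  slide=[
    [0, 0, -0.01],
    [0, 0, -0.04],
    [0, 0, -0.09],
    [0, 0, -0.14],
    [0, 0, -0.14],
    [0, 0, -0.14],
  ],
  roll=[0, 0, 0, 0, 0, 0],
  claw=[0, 0, 0, 0, 0, 0],
)

```text
clock: 5.85
position: [504.6, 278.7, 361.6]
ee_rot: [0.09, 0.996, -0.0, -0.001]
contact_force: [-0.4, 0.5, -0.3]
gripper_width: 0.2
grasp_force: 0.0
```

```bash
python3 - <<'E'
from h import *
togo([505,280,227])
p=get_image("side");cv2.imwrite("pics/s4.png",cv2.resize(p["img"][180:350,220:450,::-1],None,fx=3,fy=3))
E
```

```text
5.85 [504.56185897 278.73596952 361.62992239] [-0.40788424  0.47974675 -0.2907029 ] 0.21786704001664153
x,y axes [[-0.984, 0.18, 0.002], [0.18, 0.984, -0.001]]
togo [ -0.5   1.5 134.6]
```

View pics/s4.png

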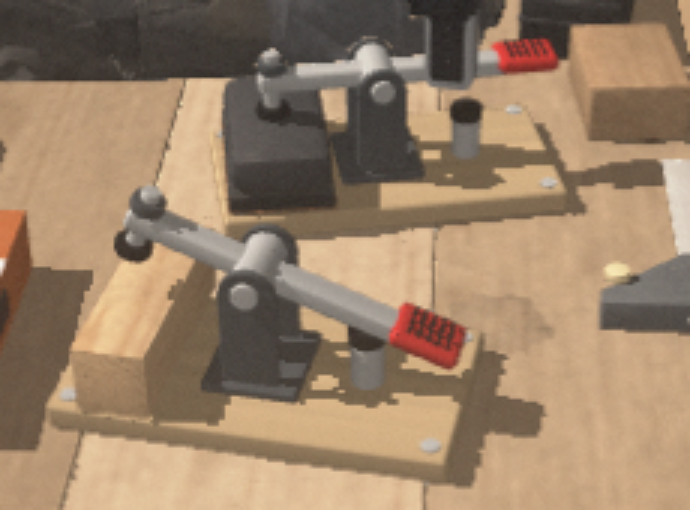

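The offcut's clamp stays open on its stop, the offcut is in place, the other clamp is still shut, and the gripper is clear.

```bash
python3 -c "
from bench import *
print(job_done())"
```

```text
the job is handed in; nothing more can be done
None
```

The offcut's clamp is pressed fully open and stays up, the offcut is still in place, the glued block's clamp is still shut, and the job is handed in (no verdict was returned).

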